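# Load a tube block into a shaker's sprung clamp, held open by a pin in a hidden hole

### The job

Load the loose block of microtubes into the shaker's clamp. Draw the sprung jaw back by its knobbed pin to about the long mark on the tongue, feel with the pin's tip for the hidden hole there until the pin drops fully home and holds the jaw open by itself, and set the block down flat in the bay, between the low side lips. Then lift the pin just clear of the hole and ease the jaw onto the block, never letting it snap, so that the block ends clamped square against the fence with the pin left standing in its guide; keep the tubes upright and leave everything else alone.

Things in the scene. Friction and masses are not known exactly. Their poses are not given: they have to be found in the camera images.
- shaker: Bench shaker, white housing 290 x 170 mm, grey bed, fixed to the bench. Origin: centre of its underside at bench height; z up; x runs along the clamp from the operator's end (display, control knob) to the fence. Places below are in this frame, in mm. Clamp casing: x = -140 to -14, y = +-34.5, its flat cover plate (top z = 98) cut by a slot 23 wide along x, from x = -121 to -29.
- bay (a point): Floor of the bay (z = 64) under the centre of the place where the clamped block stands: shaker x = 75, y = 0. Axes as the shaker's. The bay lies between two low lips, 5 high, inner faces 28 to either side, from x = 47 to 113, and ends at the fence (face at x = 115, top at z = 100).
- mark (a point): Point on the hidden steel rail (top z = 83, fixed, smooth) below the slot and the tongue, at x = -87, y = 0: under the pin when the jaw is open by 42, at the long mark. The rail has one blind hole, 13.5 wide, on y = 0, that takes the pin; it cannot be seen and differs from shaker to shaker: up to 6 mm to either side of this point along x (opening 36 to 48).
- jaw (a joint): Opening of the sprung jaw, m: 0 = shut, grows as it is drawn to the shaker's -x, stop at 0.055. Jaw: upright plate 50 wide, top z = 104.5, one piece with a steel tongue that slides under the cover and comes out of its operator end, ticked every 5 mm; the long mark shows there at 0.042. Spring 3 N at 0, 5 N at 0.042; let go it snaps shut. With the block clamped at the fence it reads 0.020.
- jaw_face (a point): Centre of the jaw's rubber face that bears on the block, facing +x of the shaker; at shaker x = 55 minus the opening, y = 0, z = 85.
- pin_block (a point): Top centre of the pin guide: a steel block 24 x 21 mm on the tongue that sticks up 12 mm through the slot (top z = 110), with an upright bore 13 wide. It moves with the jaw: shaker x = -45 minus the opening, y = 0.
- pin_knob (a point): Centre of the pin's black fluted knob (23 mm across, 20 mm up and down from here), to be gripped. The pin is loose, 87 mm long, 80 g, stands upright in the bore of the guide and takes the jaw along when moved. Standing on the rail this point is at shaker z = 150; fully home in the hidden hole it is 14 mm lower. Raising it 15 to 25 mm from home frees the jaw; 41 mm takes it out of the guide.
- pin_tip (a point): Lower end of the pin, 67 mm below the knob's centre: bullet nose 6 mm long, 5 mm wide at its end, on a polished 12 mm shank 41 mm long under a 24 mm collar. On the rail it is at shaker z = 83; home in the hole it is at z = 69 and the collar rests on the guide. z axis up along the pin.
- block_center (a point): Centre (half-way up) of the loose aluminium tube block, 80 x 48 x 45 mm (x, y, z), 0.15 to 0.3 kg, on the bench left or right of the shaker; white microtube lids 3 mm proud of its top. Grip it across the 48 mm width, about 30 mm up. In the bay its long side lies along the shaker's x, either way round, this point at shaker z = 86.5, y = 0; clamped at the fence x = 75.
- tip_box: Clear pipette tip box, lid shut, 91 x 122 x 69 mm; a bystander on the other side of the shaker from the tube block. Origin at the centre of its underside.
- bench_timer: White countdown timer standing on the bench, 26 x 68 x 62 mm; a bystander.
- marker: Felt marker lying near the front edge of the bench, 13 x 124 mm; a bystander.
- vial_a: Screw-cap vial, 31 mm across, 60 mm high; a bystander near the front right.
- vial_b: Screw-cap vial, 31 mm across, 70 mm high; a bystander near the front right.
- dropper: Dropper bottle, 29 mm across, 100 mm high; a bystander near the front right.
Things that resemble listed ones, but are neither listed nor needed, are in the scene too. Of the things that look like the part that bears block_center, take the one that is farthest to the robot's left at the start.

How it is judged (in metres and radians):
On the way, in this order (a step that is already met when the one before it is completed fails the run):
1. The jaw is held open by the pin, dropped fully home in the hidden hole, with the fingers off the pin (z of pin_tip in the frame of shaker below 0.0725 m and value of joint jaw above 0.03 m and angle between pin_tip's own z axis and vertical below 0.12 rad and contact force between the fingers and pin below 0.3 N), for 0.3 s.
2. The block stands flat in the bay while the pin still holds the jaw open (z of pin_tip in the frame of shaker below 0.0725 m and value of joint jaw above 0.03 m and angle between pin_tip's own z axis and vertical below 0.12 rad and x of block_center in the frame of shaker between 0.04 and 0.081 m and y of block_center in the frame of shaker between -0.006 and 0.006 m and z of block_center in the frame of shaker between 0.083 and 0.09 m), for 0.3 s.
At the end, for the whole second after the job is handed in: The block stands flat on the bay floor (within 3.5 mm), within 5 mm of touching the fence and 6 mm of the centre line, square within 0.08 rad; the jaw bears on it (opening 15 to 25 mm); the pin is out of the hidden hole and stands upright in the guide on the rail; all at rest (x of block_center in the frame of shaker between 0.07 and 0.08 m and y of block_center in the frame of shaker between -0.006 and 0.006 m and z of block_center in the frame of shaker between 0.083 and 0.09 m and angle between the x axis of block_center and the x axis of shaker, either way round below 0.08 rad and angle between block_center's own z axis and vertical below 0.06 rad and value of joint jaw between 0.015 and 0.025 m and horizontal distance between pin_tip and pin_block below 0.005 m and z of pin_tip in the frame of shaker between 0.078 and 0.1 m and angle between pin_tip's own z axis and vertical below 0.15 rad and linear speed of block below 0.01 m/s and linear speed of pin below 0.02 m/s).
It fails at once if The jaw snaps shut (faster than 0.2 m/s) (velocity of joint jaw below -0.2 m/s).
It fails at once if The tube block is tipped by more than 0.5 rad (angle between block_center's own z axis and vertical above 0.5 rad).
It fails at once if A bystander is shifted by more than 25 mm (distance of any of tip_box, bench_timer, marker, vial_a, vial_b, dropper from where it was at the start of the episode above 0.025 m).
It also fails if it takes over 66 s, if anything falls off the work surface, if the arm or the gripper's body presses on something with over 40 N, if the wrist force passes 120 N, or if a joint passes its speed limit or range.

### The arm

A 7-joint arm with a two-finger parallel gripper is mounted at the origin on a cart in front of the work surface, level with it; the furniture and walls round the work are solid. World frame = base frame: x ahead of the robot, y to its left, z up, the work surface at z = 0. Lengths are in mm, angles in rad, forces in N, time in s.
With the tool pointing down it reaches from about 400 to 875 mm from the base axis. Payload 6.5 kg.
Tool frame: the origin (TCP) lies midway between the tips of the shut fingers; the grasp point (between the pads) lies 19 mm behind it; z points along the fingers, y is the line along which they close (so a half turn about z gives the same grasp; the last joint's range is limited). The gripper opens to 88 mm and grips with 3 to 60 N. Pads are 18 mm wide; open, the fingers measure 123 mm over their backs; the gripper's body (75 mm by 187 mm) begins 45 mm behind the grasp point.
Start: joints at [1.175, 0.536, -0.004, 1.538, 0.003, 1.067, -0.071], TCP at [210.501, -614.963, 238.716] pointing down, gripper open.
Joint ranges: [-2.7, 2.7], [-0.37, 2.16], [-1.27, 1.26], [0.24, 2.4], [-1.31, 4.45], [0.19, 1.91], [-2.76, 2.76]. Speed limits (rad/s): [2.39, 2.39, 3.14, 3.14, 3.14, 3.14, 3.14].

### API

Orientations are given as [roll, pitch, yaw] about the fixed x, y, z axes, in that order (R = Rz(yaw) Ry(pitch) Rx(roll)).
In Python, from workcell import * gives the robot as it stands. The module is installed in compiled form; this text tells all that it offers.
- The arm moves only by the tool move_arm, never from a script. Its argument "moves" is a list of rows, each a list of 7 numbers: the shift along the world's x, y, z in m, then the turn, a rotation vector about the world's x, y, z in degrees, then the closure, from -1 (fully open) to 1 (shut). A call has 1 to 10 rows; each row is the pose to reach, as a shift and turn from the pose commanded when the call began; what a row does not reach only later rows make up. A row lasts 1/8 s, in which the tool goes at most 62.5 mm and 10.7 degrees, less where a joint would pass 70% of its speed; a pose out of reach is approached as far as the arm can. A call with a gripper value outside its range is refused whole. The fingers move at their own pace and stop on an object; "newtons" is the grip in N (left out, the last holds). Time passes only in rows, so rows that repeat a pose let the fingers close. It gives the time, the measured TCP pose, the force, the opening and the grip force at its end, in the units of the state.
- read_state(): the state, without advancing time (a new reading comes with each control period).
- grab_frame(name): name is "scene" or "side" or "wrist"; returns the picture (420x560x3 uint8, blue, green, red); there is no depth.
- camera_info(name): a dict with "K" (3x3 intrinsics, pixels), "D" ([k1, k2, p1, p2, k3] as OpenCV has them; the pictures are not rectified), "rvec" (rotation vector, rad) and "tvec" (3), from world to camera coordinates, as OpenCV has them. Camera axes: x right, y down, z forward; pixel columns grow to the right and rows downward; lengths in mm; the calibration is good to about 2 mm. A picture is of the moment at which its call begins: read the wrist's pose just before it. camera_info takes no time and is no camera call; for the wrist camera it gives the pose at the moment of the call.
- hand_in(): hands the job in; it is judged then, once.
The state is a dict: "clock": time; "q": joint angles; "qvel": joint speeds; "tau": joint torques, N m; "eef_pos": TCP position; "tcp_rot": TCP orientation; "force": force on the tool from outside, world axes, zero at the start; "moment": the same for the moment, N m; "gripper_width": opening from 0.0 (shut) to 1.0 (fully open); "gripper_force": force on a finger pad.
Only numpy, scipy, OpenCV 4.12 (cv2) and the standard library are available. Lean on these libraries where they do the work, as an engineer would, in place of code of your own. Each camera call takes 0.05 s, during which the arm holds its last target. There are 200 camera calls.

## Working session

There is one attempt and no reset: what is moved stays moved. The work goes in short steps, Python scripts to look and compute and a tool call to move; the robot and the scene stay as the last step left them, time stands still between calls to the robot, and variables do not carry over. Pictures are saved under pics/ and viewed, at most 10 in all, crops included, and the job is handed in when it is done.

Besides the shell and the picture viewer there is one more tool, called after "Request:" as name([rows], argument=value, ...), one row to a line, values as JSON. move_arm: Moves the arm, as the interface text tells. Its arguments: {"type":"object","properties":{"moves":{"type":"array","items":{"type":"array","items":{"type":"number"}}},"newtons":{"type":"number"}},"required":["moves"]}

```bash
mkdir -p pics
python3 - <<'E'
from workcell import *
import cv2
for n in ("scene","side"):
    f=grab_frame(n); cv2.imwrite(f"pics/{n}0.png",cv2.resize(f,(800,600),interpolation=cv2.INTER_CUBIC))
    c=camera_info(n); print(n,c)
s=read_state(); print(s)
E
```

```text
scene {'K': array([[500.53229499,   0.        , 280.52207033],
       [  0.        , 500.53229499, 206.7516079 ],
       [  0.        ,   0.        ,   1.        ]]), 'D': array([0.04946454, 0.        , 0.        , 0.        , 0.        ]), 'rvec': array([ 1.85271529, -0.935273  ,  0.61575131]), 'tvec': array([-337.31318212,  313.64097304, 1243.42438345])}
side {'K': array([[460.75180059,   0.        , 281.56611562],
       [  0.        , 460.75180059, 206.76325573],
       [  0.        ,   0.        ,   1.        ]]), 'D': array([-0.02217756,  0.        ,  0.        ,  0.        ,  0.        ]), 'rvec': array([ 1.98115988, -0.46467867,  0.32145276]), 'tvec': array([-547.66157316,  211.90178475, 1117.80458499])}
{'clock': 0.1, 'q': array([ 1.17481624,  0.53710355, -0.00441457,  1.5387401 ,  0.00261853,
        1.06731822, -0.07118583]), 'qvel': array([ 5.96324751e-04, -1.80361928e-03,  1.01171906e-05, -3.52918814e-03,
        1.25090718e-04,  2.49849700e-06, -3.80773549e-04]), 'tau': array([ 2.19848414e-03, -5.72084534e+01,  9.93808620e-01, -2.52230108e+01,
       -5.61270607e-02,  1.35447984e-02,  3.32923867e-05]), 'eef_pos': array([ 210.28484064, -614.46738684,  237.93175329]), 'tcp_rot': array([-3.14003543e+00,  1.44035463e-04,  3.29854275e-01]), 'force': array([-0.61470228, -0.05326267,  1.05617221]), 'moment': array([-0.03526878, -0.0124835 ,  0.03850385]), 'gripper_force': 0.0, 'gripper_width': 0.998477259684624}
```

View pics/scene0.png

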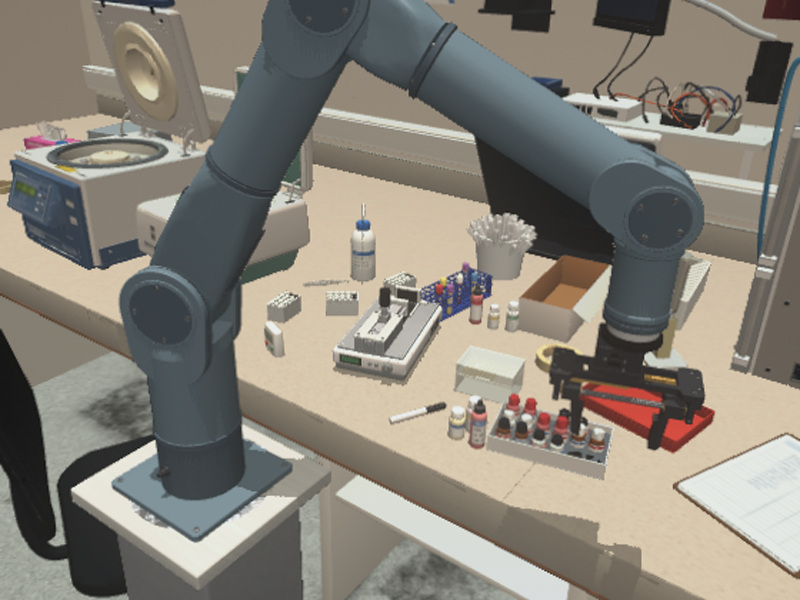

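View pics/side0.png

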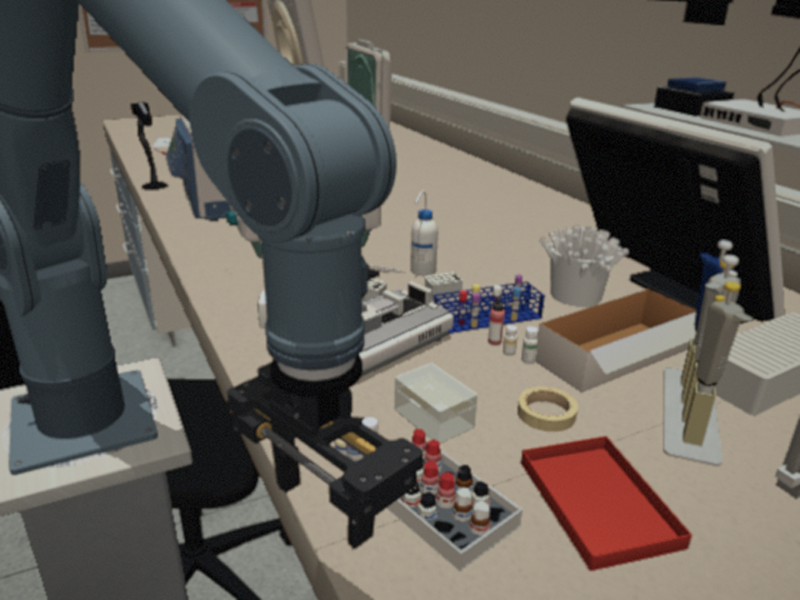

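The scene shows the shaker at about (390,335), with tube blocks at (284,305), (342,300) and (400,282). The tip box is at (490,370) and the timer at (273,338). Next I'll get rough positions and a zoomed crop.

```bash
cat > h.py <<'E'
import numpy as np, cv2
def ray(c,uv):
    R=cv2.Rodrigues(np.array(c["rvec"],float))[0]; t=np.array(c["tvec"],float)
    p=cv2.undistortPoints(np.array([[uv]],float),c["K"],c["D"])[0,0]
    return -R.T@t, R.T@np.array([p[0],p[1],1])
def onz(c,uv,z):
    o,d=ray(c,uv); return o+d*(z-o[2])/d[2]
def proj(c,P):
    return cv2.projectPoints(np.array(P,float).reshape(-1,3),np.array(c["rvec"],float),np.array(c["tvec"],float),c["K"],c["D"])[0][:,0]
E
python3 - <<'E'
from workcell import *
from h import *
c=camera_info("scene"); k=560/800
for n,u,z in [("blkL",(284,305),22),("blkM",(342,300),22),("blkR",(400,282),22),("knob",(388,297),150),("shakerFL",(335,360),30),("shakerFR",(407,375),30),("shakerBR",(440,308),60),("timer",(273,338),30),("tipbox",(490,370),35),("bottle",(363,250),60)]:
    print(n,onz(c,(u[0]*k,u[1]*k),z).round())
f=cv2.imread("pics/scene0.png")[250:400,240:450]
cv2.imwrite("pics/crop0.png",cv2.resize(f,(800,571),interpolation=cv2.INTER_CUBIC))
w=camera_info("wrist");R=cv2.Rodrigues(w["rvec"])[0];s=read_state()
print("wristcam",-R.T@w["tvec"],R,s["eef_pos"],w["K"])
E
```

```text
blkL [533. 328.  22.]
blkM [644. 232.  22.]
blkR [826. 180.  22.]
knob [518.  -6. 150.]
shakerFL [396.  44.  30.]
shakerFR [ 441. -114.   30.]
shakerBR [696. -30.  60.]
timer [384. 218.  30.]
tipbox [ 558. -246.   35.]
bottle [870. 343.  60.]
wristcam [ 285.36940402 -588.35334718  382.90781831] [[ 0.32348262 -0.94623088 -0.00247237]
 [-0.90191358 -0.3091203   0.30165631]
 [-0.28620077 -0.09535071 -0.95341353]] [ 210.28484064 -614.46738684  237.93175329] [[332.19537075   0.         278.67151174]
 [  0.         332.19537075 206.92719647]
 [  0.           0.           1.        ]]
```

View pics/crop0.png

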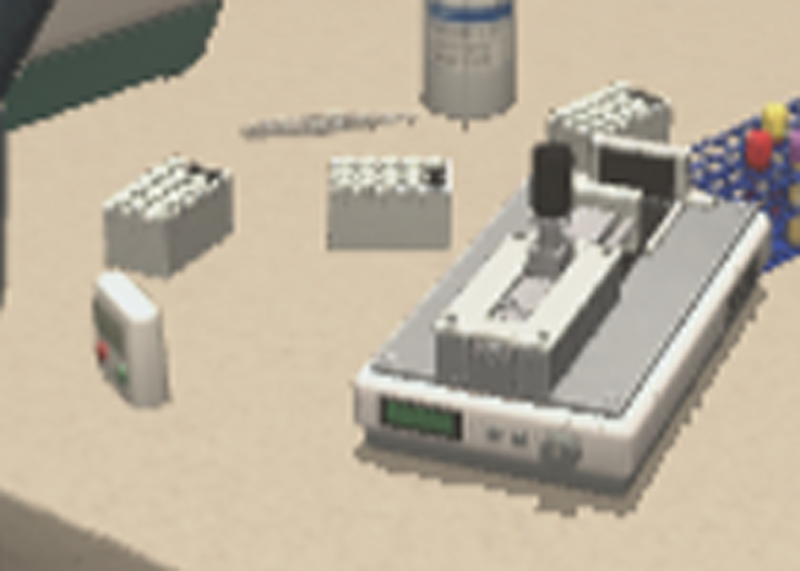

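The crop shows the leftmost block at crop (165,220), near world (533,328). The shaker sits at yaw of about 0.28 with the pin knob at crop (552,180). I'll move the wrist camera over both.

Request:
move_arm([
  [0.03, 0.06, 0.1, 0, 0, 0, -1],
  [0.32, 0.675, 0.1, 0, 0, 0, -1],
  [0.32, 0.675, 0.1, 0, 0, 0, -1],
  [0.32, 0.675, 0.1, 0, 0, 0, -1],
  [0.32, 0.675, 0.1, 0, 0, 0, -1],
  [0.32, 0.675, 0.1, 0, 0, 0, -1],
  [0.32, 0.675, 0.1, 0, 0, 0, -1],
  [0.32, 0.675, 0.1, 0, 0, 0, -1],
  [0.32, 0.675, 0.1, 0, 0, 0, -1],
  [0.32, 0.675, 0.1, 0, 0, 0, -1],
])

```text
clock: 1.35
eef_pos: [466.3, -74.7, 328.6]
tcp_rot: [3.141, 0.0, 0.329]
force: [1.0, -0.7, -0.2]
gripper_width: 1.004
gripper_force: 0.0
```

Request:
move_arm([
  [0, 0, 0, 0, 0, 0, -1],
  [0, 0, 0, 0, 0, 0, -1],
])

```text
clock: 1.6
eef_pos: [465.5, -77.0, 328.1]
tcp_rot: [-3.142, 0.001, 0.33]
force: [0.8, -0.3, 0.5]
gripper_width: 1.0
gripper_force: 0.0
```

Run:
```python
from workcell import *
import cv2,pickle
print(read_state()["eef_pos"],read_state()["tcp_rot"])
c=camera_info("wrist"); f=grab_frame("wrist"); pickle.dump(c,open("w1.pkl","wb"))
cv2.imwrite("pics/w1raw.png",f)
cv2.imwrite("pics/w1.png",cv2.resize(f,(800,600),interpolation=cv2.INTER_CUBIC))
```

```text
[465.50310837 -77.00269995 328.11630638] [-3.14159197e+00  1.16576229e-03  3.29825343e-01]
```

View pics/w1.png

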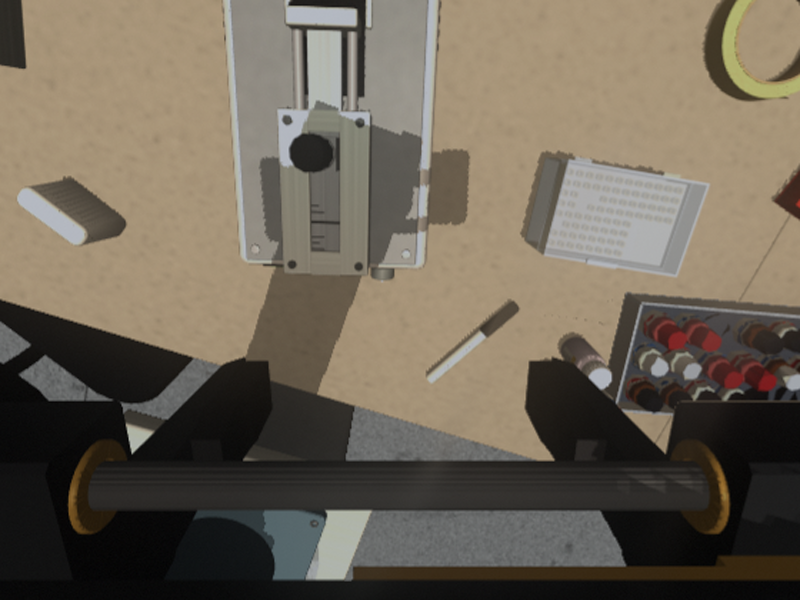

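The wrist view shows the clamp cover with corners at (278,110), (370,112), (364,274) and (284,274). The knob top is at (311,153) and the tip box, timer and marker are visible. I'll fit the shaker pose from these and move to see the block.

```bash
cat >> h.py <<'E'
from scipy.optimize import least_squares
def fit(c,L,uv,x0):
    L=np.array(L,float);uv=np.array(uv,float)
    def T(p,L=L):
        s,k=np.sin(p[2]),np.cos(p[2]); return np.c_[p[0]+k*L[:,0]-s*L[:,1],p[1]+s*L[:,0]+k*L[:,1],L[:,2]]
    r=least_squares(lambda p:(proj(c,T(p))-uv).ravel(),x0); return r.x,r.fun.reshape(-1,2)
E
python3 - <<'E'
from h import *; import pickle
c=pickle.load(open("w1.pkl","rb")); k=.7
uv=np.array([(278,110),(370,112),(365,274),(285,273),(311,152)])*k
L=[(-14,34.5,98),(-14,-34.5,98),(-140,-34.5,98),(-140,34.5,98),(-45,0,160)]
print(fit(c,L,uv,[558,5,.28])); print(fit(c,L[:4],uv[:4],[558,5,.28]))
E
```

```text
(array([5.60082046e+02, 1.35164946e+01, 2.92793819e-01]), array([[-0.58359521, -1.94404945],
       [ 0.61057479, -0.77102045],
       [ 2.04279843,  1.20364986],
       [-1.09590783, -0.20012846],
       [-0.75261631,  1.77870319]]))
(array([5.59403205e+02, 1.36759498e+01, 2.94020716e-01]), array([[-0.8741253 , -1.29766945],
       [ 0.28608541, -0.21323925],
       [ 1.88324655,  1.66167601],
       [-1.22743276,  0.32976387]]))
```

Request:
move_arm([
  [-0.02, 0.2, 0, 0, 0, 0, -1],
  [-0.02, 0.2, 0, 0, 0, 0, -1],
  [-0.02, 0.2, 0, 0, 0, 0, -1],
  [-0.02, 0.2, 0, 0, 0, 0, -1],
  [-0.02, 0.2, 0, 0, 0, 0, -1],
])

```text
clock: 2.28
eef_pos: [446.0, 122.4, 328.3]
tcp_rot: [3.141, 0.001, 0.329]
force: [-0.2, -0.1, 0.3]
gripper_width: 1.001
gripper_force: 0.0
```

Run:
```python
from workcell import *
import cv2,pickle
print(read_state()["eef_pos"],read_state()["tcp_rot"])
c=camera_info("wrist"); f=grab_frame("wrist"); pickle.dump(c,open("w2.pkl","wb"))
cv2.imwrite("pics/w2raw.png",f)
cv2.imwrite("pics/w2.png",cv2.resize(f[:290,:],(800,414),interpolation=cv2.INTER_CUBIC))
```

```text
[446.04902044 122.38909193 328.29564262] [3.14100523e+00 6.50691916e-04 3.29110896e-01]
```

View pics/w2.png

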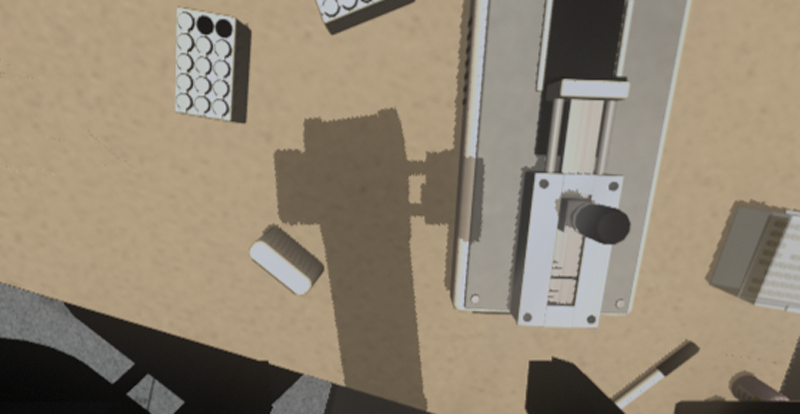

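This view shows the block top with corners at (178,8), (238,15), (235,122) and (176,113), the cover at (535,174)–(599,327), and the knob at (609,225). I'll zoom into the clamp in both views to pick accurate corners.

Run:
```python
from h import *; import pickle
a=cv2.imread("pics/w1raw.png")[0:200,150:320]; b=cv2.imread("pics/w2raw.png")[40:240,310:490]
f=lambda i:cv2.resize(i,None,fx=2.25,fy=2.25,interpolation=cv2.INTER_CUBIC)
cv2.imwrite("pics/z.png",np.hstack([f(a),f(b)])); print(f(a).shape,f(b).shape)
c=pickle.load(open("w2.pkl","rb"))
uv=np.array([(178.5,8.5),(238,15),(235,122),(176,113)])*.7
print(fit(c,[(40,24,45),(40,-24,45),(-40,-24,45),(-40,24,45)],uv,[533,328,.3]))
```

```text
(450, 382, 3) (450, 405, 3)
(array([5.28780784e+02, 3.17313261e+02, 1.87749590e-01]), array([[-0.74208353, -1.25956639],
       [ 0.16252236,  0.93945364],
       [-0.33435603,  0.01528802],
       [ 0.95029519,  0.35376642]]))
```

View pics/z.png

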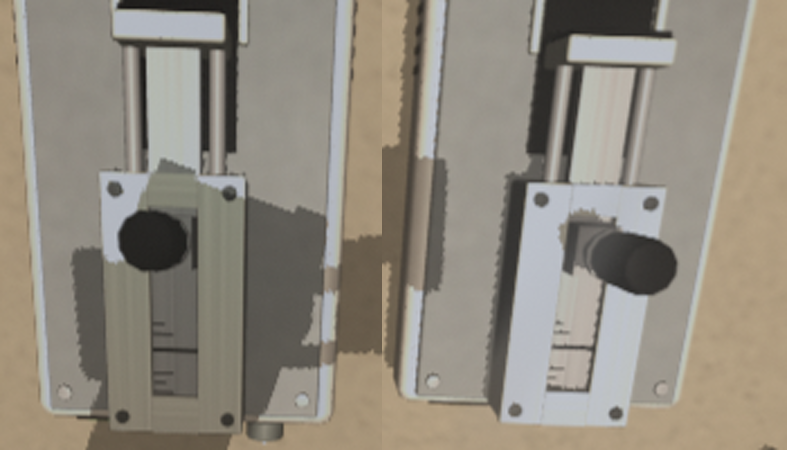

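The zoom shows the cover corners in both views: left panel (99,172), (245,177), (243,433), (112,432), and right panel (527,183), (666,186), (626,426), (501,422). The knob tops are at (153,240) and (650,266).

Run:
```python
from h import *; import pickle
c1=pickle.load(open("w1.pkl","rb"));c2=pickle.load(open("w2.pkl","rb"))
u1=np.array([(99,172),(245,177),(243,433),(112,432),(153,240)])/2.25+[150,0]
u2=np.array([(145,183),(284,186),(244,426),(119,422),(268,266)])/2.25+[310,40]
L=np.array([(-14,34.5,98),(-14,-34.5,98),(-140,-34.5,98),(-140,34.5,98),(-45,0,160)],float)
def T(p):
    s,k=np.sin(p[2]),np.cos(p[2]); return np.c_[p[0]+k*L[:,0]-s*L[:,1],p[1]+s*L[:,0]+k*L[:,1],L[:,2]]
for n in (4,5):
  g=lambda p:np.r_[(proj(c1,T(p))-u1)[:n],(proj(c2,T(p))-u2)[:n]].ravel()
  r=least_squares(g,[560,13,.29]); print(r.x,r.fun.reshape(-1,2).round(1))
p=r.x
import math
W=lambda x,y:(p[0]+math.cos(p[2])*x-math.sin(p[2])*y,p[1]+math.sin(p[2])*x+math.cos(p[2])*y)
print("knob",W(-45,0),"mark",W(-87,0),"bay",W(75,0))
# knob triangulated
o1,d1=ray(c1,u1[4]);o2,d2=ray(c2,u2[4])
s=np.linalg.lstsq(np.c_[d1,-d2],o2-o1,rcond=None)[0];print("tri",o1+d1*s[0],o2+d2*s[1])
```

```text
[5.59211364e+02 1.43363884e+01 3.03675620e-01] [[-0.8 -0.4]
 [-0.1 -0.8]
 [-0.   0.8]
 [-0.9 -0.3]
 [-0.  -0.1]
 [ 1.   0.1]
 [ 1.2  0.6]
 [-0.2  1. ]]
[5.59950323e+02 1.36286509e+01 3.00224099e-01] [[-0.  -1. ]
 [ 0.7 -1.2]
 [ 0.3  0.4]
 [-0.6 -0.8]
 [-0.8  1.6]
 [ 0.8 -0.7]
 [ 1.8 -0.2]
 [ 1.5  0.3]
 [ 0.2  0.6]
 [-3.1  0.9]]
knob (np.float64(516.9631626705554), np.float64(0.32060792606730537)) mark (np.float64(476.8418126192262), np.float64(-12.100232225013366)) bay (np.float64(631.5955913886393), np.float64(35.808722643440646))
tri [518.79388229  -0.54096757 163.23853454] [518.70135214  -0.54999117 163.24359699]
```

Request:
move_arm([
  [0.0715, -0.1225, -0.04, 0, 0, -1.5, -1],
  [0.0715, -0.1225, -0.04, 0, 0, -1.5, -1],
  [0.0715, -0.1225, -0.04, 0, 0, -1.5, -1],
  [0.0715, -0.1225, -0.14, 0, 0, -1.5, -1],
  [0.0715, -0.1225, -0.14, 0, 0, -1.5, -1],
  [0.0715, -0.1225, -0.194, 0, 0, -1.5, -1],
  [0.0715, -0.1225, -0.194, 0, 0, -1.5, -1],
  [0.0715, -0.1225, -0.194, 0, 0, -1.5, -1],
])

```text
clock: 3.32
eef_pos: [518.5, 0.5, 136.2]
tcp_rot: [3.141, -0.002, 0.303]
force: [0.4, -0.6, 0.2]
gripper_width: 0.999
gripper_force: 0.0
```

Run:
```python
from workcell import *
from h import *
print(read_state()["eef_pos"],read_state()["tcp_rot"],read_state()["force"])
f=grab_frame("wrist")
cv2.imwrite("pics/w3.png",cv2.resize(f,(800,600),interpolation=cv2.INTER_CUBIC))
```

```text
[5.18476232e+02 4.73869001e-01 1.36174077e+02] [ 3.14089762e+00 -1.65777871e-03  3.02609849e-01] [ 0.41223098 -0.60725122  0.24413388]
```

View pics/w3.png

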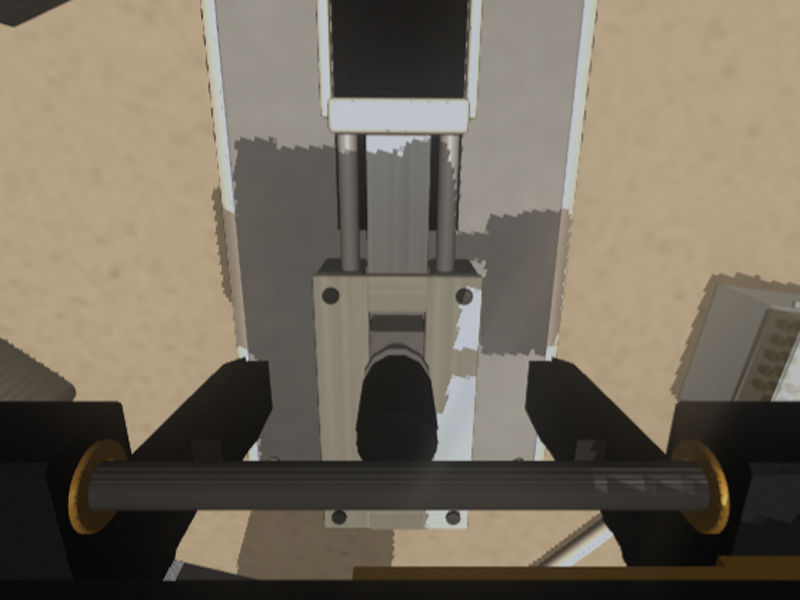

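The knob sits centred between the fingers at (397,410) and the shaker axis is square in the view. I'll grip it.

Request:
move_arm([
  [0, 0, -0.003, 0, 0, 0, -1],
  [0, 0, -0.003, 0, 0, 0, 1],
  [0, 0, -0.003, 0, 0, 0, 1],
  [0, 0, -0.003, 0, 0, 0, 1],
  [0, 0, -0.003, 0, 0, 0, 1],
  [0, 0, -0.003, 0, 0, 0, 1],
  [0, 0, -0.003, 0, 0, 0, 1],
  [0, 0, -0.003, 0, 0, 0, 1],
], newtons=25)

```text
clock: 4.38
eef_pos: [517.5, 1.1, 131.5]
tcp_rot: [-3.142, 0.0, 0.304]
force: [-0.1, 0.5, 0.1]
gripper_width: 0.249
gripper_force: 25.0
```

Request:
move_arm([
  [-0.008, -0.0025, 0.0005, 0, 0, 0, 1],
  [-0.016, -0.005, 0.0005, 0, 0, 0, 1],
  [-0.024, -0.0075, 0.0005, 0, 0, 0, 1],
  [-0.0325, -0.0101, 0.0005, 0, 0, 0, 1],
  [-0.0325, -0.0101, 0.0005, 0, 0, 0, 1],
])

```text
clock: 5.0
eef_pos: [484.7, -9.1, 132.3]
tcp_rot: [3.141, -0.001, 0.303]
force: [4.5, 1.9, -1.1]
gripper_width: 0.252
gripper_force: 25.0
```

Request:
move_arm([
  [0, 0, -0.0025, 0, 0, 0, 1],
  [0, 0, -0.0025, 0, 0, 0, 1],
])

```text
clock: 5.25
eef_pos: [486.5, -8.7, 131.0]
tcp_rot: [3.141, -0.003, 0.304]
force: [0.9, 0.4, 13.9]
gripper_width: 0.254
gripper_force: 25.0
```

Request:
move_arm([
  [-0.001, -0.0003, 0.001, 0, 0, 0, 1],
  [-0.0025, -0.0008, 0.001, 0, 0, 0, 1],
  [-0.004, -0.0012, 0.001, 0, 0, 0, 1],
  [-0.004, -0.0012, 0.001, 0, 0, 0, 1],
])

```text
clock: 5.75
eef_pos: [482.6, -9.9, 131.3]
tcp_rot: [3.141, -0.003, 0.304]
force: [5.7, 2.2, 4.5]
gripper_width: 0.253
gripper_force: 25.0
```

Request:
move_arm([
  [-0.001, -0.0003, -0.0005, 0, 0, 0, 1],
  [-0.002, -0.0006, -0.0005, 0, 0, 0, 1],
  [-0.002, -0.0006, -0.0005, 0, 0, 0, 1],
])

```text
clock: 6.12
eef_pos: [481.2, -10.4, 131.1]
tcp_rot: [3.141, -0.004, 0.304]
force: [5.4, 1.8, 6.2]
gripper_width: 0.252
gripper_force: 25.0
```

Request:
move_arm([
  [-0.001, -0.0003, 0, 0, 0, 0, 1],
  [-0.002, -0.0006, 0, 0, 0, 0, 1],
  [-0.002, -0.0006, 0, 0, 0, 0, 1],
])

```text
clock: 6.5
eef_pos: [479.3, -10.9, 131.1]
tcp_rot: [3.141, -0.005, 0.304]
force: [6.2, 2.3, 5.7]
gripper_width: 0.25
gripper_force: 25.0
```

Request:
move_arm([
  [-0.001, -0.0003, 0, 0, 0, 0, 1],
  [-0.002, -0.0006, 0, 0, 0, 0, 1],
  [-0.002, -0.0006, 0, 0, 0, 0, 1],
])

```text
clock: 6.88
eef_pos: [477.4, -11.5, 131.1]
tcp_rot: [3.141, -0.005, 0.304]
force: [6.5, 1.9, 5.7]
gripper_width: 0.252
gripper_force: 25.0
```

Request:
move_arm([
  [-0.001, -0.0003, 0, 0, 0, 0, 1],
  [-0.002, -0.0006, 0, 0, 0, 0, 1],
  [-0.002, -0.0006, 0, 0, 0, 0, 1],
])

```text
clock: 7.25
eef_pos: [475.3, -12.2, 131.1]
tcp_rot: [3.141, -0.005, 0.304]
force: [6.1, 1.9, 5.2]
gripper_width: 0.254
gripper_force: 25.0
```

Request:
move_arm([
  [-0.001, -0.0003, 0, 0, 0, 0, 1],
  [-0.002, -0.0006, 0, 0, 0, 0, 1],
  [-0.002, -0.0006, 0, 0, 0, 0, 1],
])

```text
clock: 7.62
eef_pos: [473.0, -12.8, 130.9]
tcp_rot: [3.141, -0.004, 0.304]
force: [5.7, 2.4, 5.0]
gripper_width: 0.253
gripper_force: 25.0
```

Request:
move_arm([
  [-0.001, -0.0003, 0, 0, 0, 0, 1],
  [-0.002, -0.0006, 0, 0, 0, 0, 1],
  [-0.002, -0.0006, 0, 0, 0, 0, 1],
])

```text
clock: 8.0
eef_pos: [470.3, -13.6, 130.5]
tcp_rot: [3.141, -0.003, 0.304]
force: [5.9, 1.9, 1.9]
gripper_width: 0.259
gripper_force: 25.0
```

Request:
move_arm([
  [0, 0, -0.0015, 0, 0, 0, 1],
  [0, 0, -0.003, 0, 0, 0, 1],
  [0, 0, -0.003, 0, 0, 0, 1],
])

```text
clock: 8.38
eef_pos: [470.2, -13.6, 127.3]
tcp_rot: [3.141, -0.002, 0.304]
force: [5.7, 1.6, 1.4]
gripper_width: 0.252
gripper_force: 25.0
```

It's dropping in, so I'll continue down to home.

Request:
move_arm([
  [0, 0, -0.003, 0, 0, 0, 1],
  [0, 0, -0.006, 0, 0, 0, 1],
  [0, 0, -0.009, 0, 0, 0, 1],
  [0, 0, -0.0105, 0, 0, 0, 1],
  [0, 0, -0.0105, 0, 0, 0, 1],
])

```text
clock: 9.0
eef_pos: [470.7, -13.5, 117.5]
tcp_rot: [3.141, -0.003, 0.304]
force: [3.8, 2.4, 11.3]
gripper_width: 0.248
gripper_force: 25.0
```

Request:
move_arm([
  [0.001, 0.0003, 0, 0, 0, 0, 1],
  [0.002, 0.0006, -0.0005, 0, 0, 0, 1],
  [0.002, 0.0006, -0.0005, 0, 0, 0, 1],
])

```text
clock: 9.38
eef_pos: [471.8, -13.2, 117.2]
tcp_rot: [3.141, -0.001, 0.304]
force: [1.4, 0.5, 18.0]
gripper_width: 0.253
gripper_force: 25.0
```

Request:
move_arm([
  [0.001, 0.0003, 0.001, 0, 0, 0, 1],
  [0.002, 0.0006, 0.001, 0, 0, 0, 1],
  [0.002, 0.0006, 0.001, 0, 0, 0, 1],
])

```text
clock: 9.75
eef_pos: [472.1, -13.1, 117.3]
tcp_rot: [3.141, 0.002, 0.303]
force: [-0.1, 1.0, 12.7]
gripper_width: 0.256
gripper_force: 25.0
```

Request:
move_arm([
  [0, 0, 0, 0, 0, 0, 0.3],
  [0, 0, 0, 0, 0, 0, -0.2],
  [0, 0, 0, 0, 0, 0, -1],
  [0, 0, 0, 0, 0, 0, -1],
  [0, 0, 0, 0, 0, 0, -1],
  [0, 0, 0.06, 0, 0, 0, -1],
  [0, 0, 0.12, 0, 0, 0, -1],
  [0, 0, 0.12, 0, 0, 0, -1],
])

```text
clock: 10.75
eef_pos: [475.9, -12.5, 241.2]
tcp_rot: [3.138, -0.008, 0.303]
force: [0.5, 1.3, 0.7]
gripper_width: 1.005
gripper_force: 0.0
```

Run:
```python
from workcell import *
from h import *; import pickle
print(read_state()["eef_pos"],read_state()["tcp_rot"],read_state()["force"])
c=camera_info("wrist");pickle.dump(c,open("w4.pkl","wb"))
f=grab_frame("wrist"); cv2.imwrite("pics/w4raw.png",f)
cv2.imwrite("pics/w4.png",cv2.resize(f,(800,600),interpolation=cv2.INTER_CUBIC))
```

```text
[475.86765057 -12.47694749 241.24322065] [ 3.1384672  -0.0079835   0.30333893] [0.48504725 1.29871957 0.69114917]
```

View pics/w4.png

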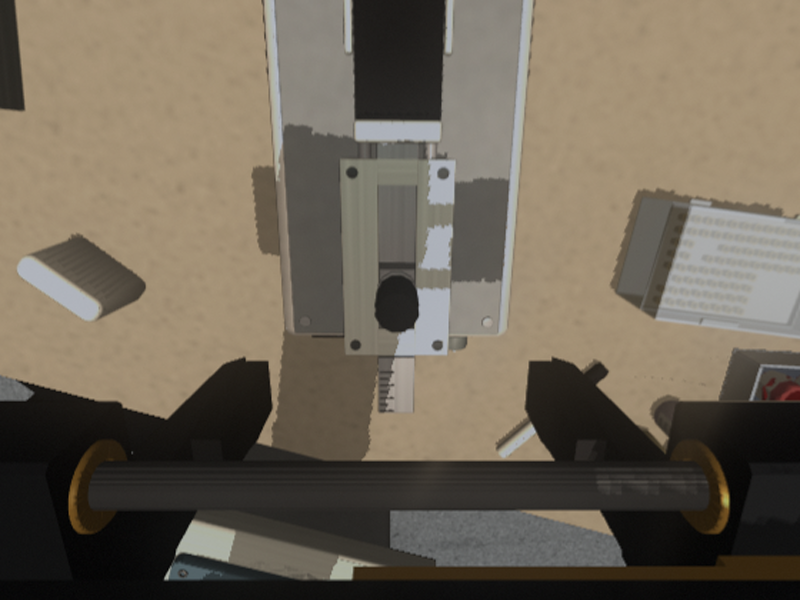

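The jaw is held open with the pin down and upright at (397,303). It reads about 47.6 mm open, with ticks visible past the cover end. Next I'll hover over the block.

Request:
move_arm([
  [0.053, 0.33, 0, 0, 0, -6.6, -1],
  [0.053, 0.33, 0, 0, 0, -6.6, -1],
  [0.053, 0.33, 0, 0, 0, -6.6, -1],
  [0.053, 0.33, -0.03, 0, 0, -6.6, -1],
  [0.053, 0.33, -0.1, 0, 0, -6.6, -1],
  [0.053, 0.33, -0.1, 0, 0, -6.6, -1],
  [0.053, 0.33, -0.13, 0, 0, -6.6, -1],
  [0.053, 0.33, -0.13, 0, 0, -6.6, -1],
  [0.053, 0.33, -0.13, 0, 0, -6.6, -1],
])

```text
clock: 11.92
eef_pos: [526.2, 316.8, 107.3]
tcp_rot: [3.141, 0.0, 0.188]
force: [0.3, 0.1, -0.2]
gripper_width: 0.998
gripper_force: 0.0
```

Run:
```python
from workcell import *
from h import *; import pickle
print(read_state()["eef_pos"],read_state()["tcp_rot"],read_state()["force"])
c=camera_info("wrist");pickle.dump(c,open("w5.pkl","wb"))
f=grab_frame("wrist"); cv2.imwrite("pics/w5raw.png",f)
cv2.imwrite("pics/w5.png",cv2.resize(f,(800,600),interpolation=cv2.INTER_CUBIC))
```

```text
[526.16417958 316.82115309 107.33425844] [3.14126209e+00 1.10227166e-04 1.87775746e-01] [ 0.30479923  0.06855608 -0.17762708]
```

View pics/w5.png

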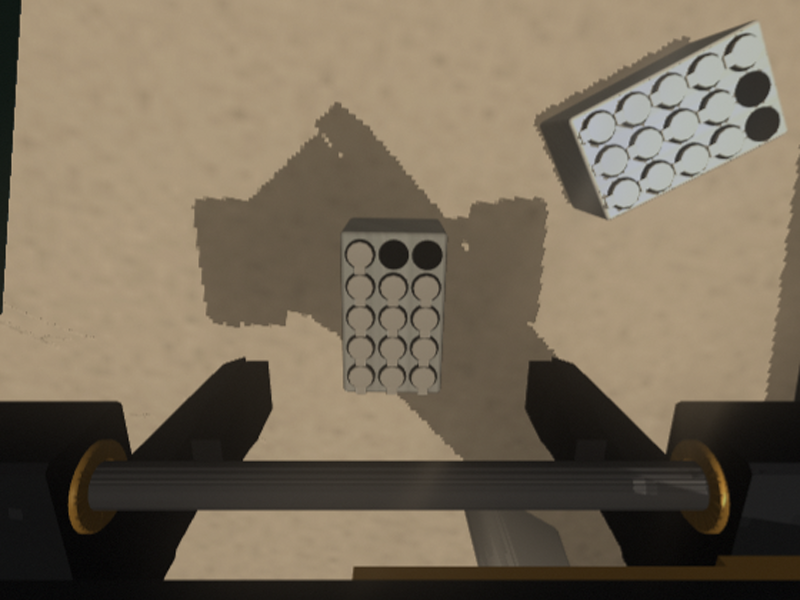

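The target block is square to the tool, with top corners at (343,233), (447,234), (440,391) and (345,391).

Run:
```python
from h import *; import pickle
c=pickle.load(open("w5.pkl","rb"))
uv=np.array([(343,233),(447,234),(440,391),(345,391)])*.7
print(fit(c,[(40,24,45),(40,-24,45),(-40,-24,45),(-40,24,45)],uv,[528,317,.19]))
```

```text
(array([5.28878605e+02, 3.20406973e+02, 1.72521700e-01]), array([[-1.97501176, -1.63531068],
       [ 1.68916543, -1.20229937],
       [ 1.1769937 ,  2.34468712],
       [-0.85678167,  1.41892214]]))
```

Request:
move_arm([
  [0.003, 0.003, -0.05, 0, 0, -0.5, -1],
  [0.003, 0.003, -0.08, 0, 0, -0.5, -1],
  [0.003, 0.003, -0.096, 0, 0, -0.5, -1],
  [0.003, 0.003, -0.096, 0, 0, -0.5, -1],
  [0.003, 0.003, -0.096, 0, 0, -0.5, 1],
  [0.003, 0.003, -0.096, 0, 0, -0.5, 1],
  [0.003, 0.003, -0.096, 0, 0, -0.5, 1],
  [0.003, 0.003, -0.096, 0, 0, -0.5, 1],
  [0.003, 0.003, -0.096, 0, 0, -0.5, 1],
], newtons=30)

```text
clock: 13.1
eef_pos: [529.1, 320.4, 11.3]
tcp_rot: [3.142, -0.0, 0.18]
force: [-1.0, -1.1, 2.3]
gripper_width: 0.54
gripper_force: 30.0
```

Request:
move_arm([
  [0, 0, 0.03, 0, 0, 0, 1],
  [0, 0, 0.08, 0, 0, 0, 1],
  [0, 0, 0.14, 0, 0, 0, 1],
  [0.02, -0.05, 0.14, 0, 0, 2, 1],
  [0.035, -0.1, 0.14, 0, 0, 4, 1],
  [0.055, -0.15, 0.14, 0, 0, 6, 1],
  [0.07, -0.2, 0.14, 0, 0, 7.05, 1],
  [0.085, -0.25, 0.14, 0, 0, 7.05, 1],
  [0.096, -0.2857, 0.14, 0, 0, 7.05, 1],
  [0.096, -0.2857, 0.14, 0, 0, 7.05, 1],
])

```text
clock: 14.35
eef_pos: [625.3, 29.4, 150.1]
tcp_rot: [3.139, 0.002, 0.296]
force: [-0.3, -0.4, -1.2]
gripper_width: 0.538
gripper_force: 30.0
```

Request:
move_arm([
  [0, 0, 0, 0, 0, 0, 1],
  [0, 0, 0, 0, 0, 0, 1],
  [0, 0, 0, 0, 0, 0, 1],
])

```text
clock: 14.72
eef_pos: [624.7, 35.9, 151.0]
tcp_rot: [-3.141, 0.0, 0.305]
force: [0.2, 0.3, -2.5]
gripper_width: 0.543
gripper_force: 30.0
```

Run:
```python
from workcell import *
from h import *; import pickle
print(read_state()["eef_pos"],read_state()["tcp_rot"],read_state()["force"])
c=camera_info("wrist");pickle.dump(c,open("w6.pkl","wb"))
f=grab_frame("wrist"); cv2.imwrite("pics/w6raw.png",f)
g=grab_frame("scene"); cv2.imwrite("pics/s6raw.png",g)
cv2.imwrite("pics/w6.png",np.hstack([cv2.resize(f[:300],(480,257)),cv2.resize(g[170:290,210:370],(320,240)).copy() if 0 else cv2.copyMakeBorder(cv2.resize(g[170:290,210:370],(320,240)),0,17,0,0,0)]))
```

```text
[624.66780743  35.93913097 151.04040709] [-3.14119557e+00  1.06659625e-04  3.04677165e-01] [ 0.15541157  0.3119156  -2.45776265]
```

Request:
move_arm([
  [0.0004, -0.0012, -0.03, 0, 0, 0, 1],
  [0.0004, -0.0012, -0.05, 0, 0, 0, 1],
  [0.0004, -0.0012, -0.062, 0, 0, 0, 1],
  [0.0004, -0.0012, -0.068, 0, 0, 0, 1],
  [0.0004, -0.0012, -0.072, 0, 0, 0, 1],
  [0.0004, -0.0012, -0.074, 0, 0, 0, 1],
  [0.0004, -0.0012, -0.074, 0, 0, 0, 1],
])

```text
clock: 15.7
eef_pos: [625.6, 33.5, 77.3]
tcp_rot: [3.141, -0.0, 0.303]
force: [-0.4, -0.4, -2.2]
gripper_width: 0.543
gripper_force: 30.0
```

Request:
move_arm([
  [-0.0003, 0.001, -0.001, 0, 0, 0, 1],
  [-0.0003, 0.001, -0.002, 0, 0, 0, 1],
  [-0.0003, 0.001, -0.0025, 0, 0, 0, 1],
  [-0.0003, 0.001, -0.0025, 0, 0, 0, 1],
])

```text
clock: 16.2
eef_pos: [625.2, 34.7, 75.3]
tcp_rot: [3.141, -0.0, 0.303]
force: [-2.6, 0.6, 6.0]
gripper_width: 0.541
gripper_force: 30.0
```

Contact came at the predicted floor height, so I'll release and look.

Request:
move_arm([
  [0, 0, 0.0005, 0, 0, 0, 0.2],
  [0, 0, 0.0005, 0, 0, 0, -0.5],
  [0, 0, 0.0005, 0, 0, 0, -1],
  [0, 0, 0.0005, 0, 0, 0, -1],
  [0, 0, 0.0005, 0, 0, 0, -1],
  [0, 0, 0.05, 0, 0, 0, -1],
  [0, 0, 0.11, 0, 0, 0, -1],
  [-0.03, -0.01, 0.15, 0, 0, 0, -1],
  [-0.06, -0.02, 0.15, 0, 0, 0, -1],
  [-0.06, -0.02, 0.15, 0, 0, 0, -1],
])

```text
clock: 17.45
eef_pos: [563.7, 13.3, 225.0]
tcp_rot: [3.14, 0.001, 0.302]
force: [-0.0, -0.8, -0.3]
gripper_width: 1.005
gripper_force: 0.0
```

Run:
```python
from workcell import *
from h import *; import pickle
print(read_state()["eef_pos"],read_state()["tcp_rot"],read_state()["force"])
c=camera_info("wrist");pickle.dump(c,open("w7.pkl","wb"))
f=grab_frame("wrist"); cv2.imwrite("pics/w7raw.png",f)
cv2.imwrite("pics/w7.png",cv2.resize(f,(800,600),interpolation=cv2.INTER_CUBIC))
```

```text
[563.6548606   13.26837321 225.00239201] [3.14020723e+00 7.09016821e-04 3.01747472e-01] [-0.03599609 -0.75771371 -0.271006  ]
```

View pics/w7.png

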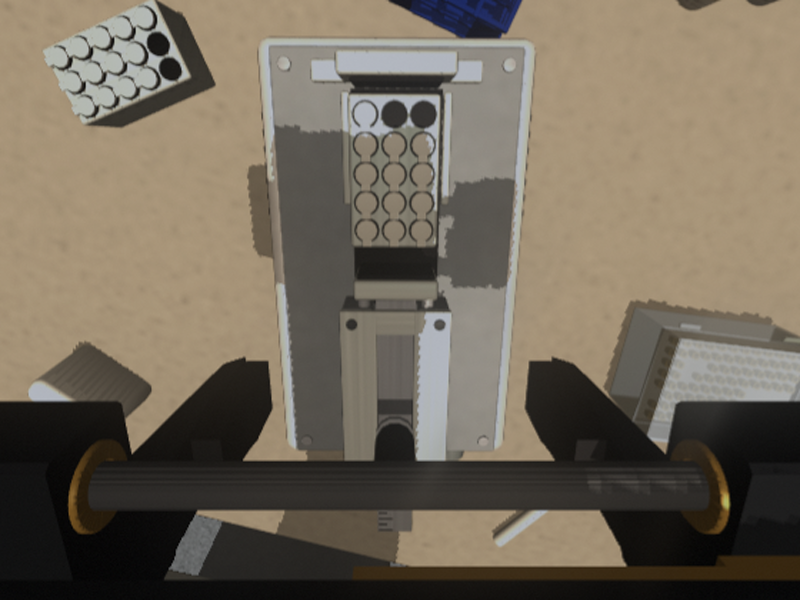

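The block is flat between the lips with its top at (350–440, 92–247), the jaw is still open and the pin is home. I'll go back to the knob.

Request:
move_arm([
  [-0.0916, -0.0264, 0, 0, 0, 0, -1],
  [-0.0916, -0.0264, 0, 0, 0, 0, -1],
  [-0.0916, -0.0264, -0.03, 0, 0, 0, -1],
  [-0.0916, -0.0264, -0.06, 0, 0, 0, -1],
  [-0.0916, -0.0264, -0.085, 0, 0, 0, -1],
  [-0.0916, -0.0264, -0.106, 0, 0, 0, -1],
  [-0.0916, -0.0264, -0.106, 0, 0, 0, -1],
  [-0.0916, -0.0264, -0.106, 0, 0, 0, -1],
])

```text
clock: 18.5
eef_pos: [474.3, -11.5, 119.0]
tcp_rot: [-3.141, -0.001, 0.303]
force: [0.0, -0.9, -0.4]
gripper_width: 1.0
gripper_force: 0.0
```

Request:
move_arm([
  [-0.002, -0.0012, -0.001, 0, 0, 0, -1],
  [-0.002, -0.0012, -0.001, 0, 0, 0, 1],
  [-0.002, -0.0012, -0.001, 0, 0, 0, 1],
  [-0.002, -0.0012, -0.001, 0, 0, 0, 1],
  [-0.002, -0.0012, -0.001, 0, 0, 0, 1],
  [-0.002, -0.0012, -0.001, 0, 0, 0, 1],
  [-0.002, -0.0012, -0.001, 0, 0, 0, 1],
  [-0.002, -0.0012, -0.001, 0, 0, 0, 1],
], newtons=30)

```text
clock: 19.5
eef_pos: [471.5, -13.2, 117.5]
tcp_rot: [3.142, -0.0, 0.303]
force: [0.5, -0.4, 0.1]
gripper_width: 0.251
gripper_force: 30.0
```

Request:
move_arm([
  [-0.002, -0.0006, 0, 0, 0, 0, 1],
  [-0.002, -0.0006, 0.003, 0, 0, 0, 1],
  [-0.002, -0.0006, 0.006, 0, 0, 0, 1],
  [-0.002, -0.0006, 0.009, 0, 0, 0, 1],
  [-0.002, -0.0006, 0.012, 0, 0, 0, 1],
  [-0.002, -0.0006, 0.015, 0, 0, 0, 1],
  [-0.002, -0.0006, 0.017, 0, 0, 0, 1],
  [-0.002, -0.0006, 0.017, 0, 0, 0, 1],
])

```text
clock: 20.5
eef_pos: [470.3, -13.5, 135.1]
tcp_rot: [3.141, -0.002, 0.303]
force: [5.8, 1.3, 1.4]
gripper_width: 0.249
gripper_force: 30.0
```

Request:
move_arm([
  [0.0028, 0.0009, 0, 0, 0, 0, 1],
  [0.0056, 0.0018, 0, 0, 0, 0, 1],
  [0.0084, 0.0026, 0, 0, 0, 0, 1],
  [0.0112, 0.0035, 0, 0, 0, 0, 1],
  [0.014, 0.0044, 0, 0, 0, 0, 1],
  [0.0168, 0.0053, 0, 0, 0, 0, 1],
  [0.0196, 0.0061, 0, 0, 0, 0, 1],
  [0.0224, 0.007, 0, 0, 0, 0, 1],
  [0.0224, 0.007, 0, 0, 0, 0, 1],
])

```text
clock: 21.62
eef_pos: [491.6, -6.8, 134.2]
tcp_rot: [-3.141, 0.001, 0.303]
force: [3.0, -0.1, -0.9]
gripper_width: 0.252
gripper_force: 30.0
```

Request:
move_arm([
  [0.0014, 0.0004, 0, 0, 0, 0, 1],
  [0.0028, 0.0009, 0, 0, 0, 0, 1],
  [0.0042, 0.0013, 0, 0, 0, 0, 1],
  [0.0056, 0.0018, 0, 0, 0, 0, 1],
  [0.007, 0.0022, 0, 0, 0, 0, 1],
  [0.007, 0.0022, 0, 0, 0, 0, 1],
])

```text
clock: 22.38
eef_pos: [497.5, -5.0, 134.0]
tcp_rot: [-3.142, 0.003, 0.303]
force: [-4.4, -1.5, -0.7]
gripper_width: 0.252
gripper_force: 30.0
```

Request:
move_arm([
  [0.001, 0.0003, 0, 0, 0, 0, 1],
  [0.002, 0.0006, 0, 0, 0, 0, 1],
  [0.002, 0.0006, 0, 0, 0, 0, 1],
])

```text
clock: 22.75
eef_pos: [498.6, -4.8, 133.9]
tcp_rot: [3.142, 0.005, 0.302]
force: [-7.2, -2.4, 2.2]
gripper_width: 0.252
gripper_force: 30.0
```

Request:
move_arm([
  [-0.002, -0.0006, 0, 0, 0, 0, 1],
  [-0.004, -0.0012, -0.001, 0, 0, 0, 1],
  [-0.004, -0.0012, -0.0025, 0, 0, 0, 1],
  [-0.004, -0.0012, -0.0025, 0, 0, 0, 1],
])

```text
clock: 23.25
eef_pos: [497.1, -5.1, 132.0]
tcp_rot: [3.142, -0.0, 0.303]
force: [-1.8, -1.1, -0.3]
gripper_width: 0.25
gripper_force: 30.0
```

Request:
move_arm([
  [-0.001, -0.0003, -0.0005, 0, 0, 0, 1],
  [-0.001, -0.0003, -0.0005, 0, 0, 0, 0.3],
  [-0.001, -0.0003, -0.0005, 0, 0, 0, -0.3],
  [-0.001, -0.0003, -0.0005, 0, 0, 0, -1],
  [-0.001, -0.0003, -0.0005, 0, 0, 0, -1],
  [-0.001, -0.0003, -0.0005, 0, 0, 0, -1],
  [-0.001, -0.0003, 0.05, 0, 0, 0, -1],
  [-0.001, -0.0003, 0.11, 0, 0, 0, -1],
  [0.029, 0.01, 0.13, 0, 0, 0, -1],
  [0.029, 0.01, 0.13, 0, 0, 0, -1],
])

```text
clock: 24.5
eef_pos: [528.3, 5.8, 264.0]
tcp_rot: [3.141, -0.005, 0.303]
force: [-0.5, 0.1, -0.3]
gripper_width: 0.999
gripper_force: 0.0
```

Run:
```python
from workcell import *
from h import *
print(read_state()["eef_pos"],read_state()["tcp_rot"])
c=camera_info("wrist");f=grab_frame("wrist"); cv2.imwrite("pics/w8raw.png",f)
p=(560.2,14.4,.303)
def P(L):
    s,k=np.sin(p[2]),np.cos(p[2]);L=np.array(L,float).reshape(-1,3)
    return proj(c,np.c_[p[0]+k*L[:,0]-s*L[:,1],p[1]+s*L[:,0]+k*L[:,1],L[:,2]])
print("fence top edge",P([115,0,100]),"block top far/near",P([[115,-15,109],[115,0,109],[35,0,109],[75,24,109],[75,-24,109]]),"knob top",P([-65,0,160]))
g=cv2.cvtColor(f,cv2.COLOR_BGR2GRAY).astype(int)
u,v=P([75,0,109])[0].round().astype(int)
print(u,v); print("col",g[:200,u][::1].tolist()); print("row",g[v,u-50:u+50].tolist())
b=P([-65,0,160])[0].round().astype(int); print("knobrow",b,g[b[1],b[0]-30:b[0]+30].tolist())
```

```text
[528.26501297   5.76412501 263.97917829] [ 3.1408999  -0.00487933  0.30337707]
fence top edge [[281.27669153  15.81091023]] block top far/near [[300.08361071  12.97139414]
 [281.35756718  12.9746392 ]
 [281.14132945 116.44152139]
 [252.5686438   66.92950585]
 [309.92242247  66.92435078]] knob top [[281.30228525 245.74728753]]
281 67
col [171, 177, 178, 179, 178, 177, 179, 178, 178, 178, 177, 176, 165, 143, 110, 98, 118, 149, 162, 145, 115, 71, 46, 47, 48, 48, 47, 48, 49, 48, 50, 50, 49, 50, 50, 50, 51, 70, 116, 136, 142, 142, 155, 172, 177, 177, 178, 178, 178, 177, 177, 177, 177, 177, 177, 177, 177, 177, 178, 165, 156, 148, 160, 173, 177, 177, 177, 177, 177, 176, 177, 177, 177, 177, 177, 175, 177, 177, 171, 151, 142, 153, 169, 177, 177, 176, 176, 176, 175, 176, 170, 157, 138, 128, 129, 128, 129, 122, 111, 104, 115, 128, 129, 129, 128, 127, 127, 125, 125, 126, 125, 124, 125, 126, 126, 123, 111, 86, 56, 39, 40, 66, 102, 120, 126, 127, 127, 125, 125, 125, 126, 123, 118, 106, 92, 90, 95, 96, 96, 96, 97, 97, 96, 97, 97, 96, 97, 96, 96, 97, 96, 96, 96, 95, 97, 94, 96, 95, 95, 95, 96, 95, 9
[... 256 characters left out ...]
 174, 177, 176, 163, 102, 157, 149, 76, 158, 176, 177, 177, 176, 177, 177, 176, 177, 177, 177, 177, 176, 104, 103, 168, 120, 71, 159, 176, 177, 177, 177, 177, 177, 177, 178, 177, 177, 176, 175, 105, 110, 168, 134, 74, 160, 176, 177, 176, 177, 176, 178, 177, 177, 177, 176, 176, 172, 100, 131, 169, 125, 68, 72, 144, 172, 176, 176, 157, 141, 139, 137, 138, 138, 138, 138, 136, 137, 136, 136, 136, 136, 138, 138]
knobrow [281 246] [119, 119, 117, 115, 116, 114, 117, 120, 119, 117, 115, 117, 117, 117, 116, 54, 31, 33, 33, 34, 34, 34, 33, 35, 35, 36, 37, 34, 37, 35, 36, 36, 36, 37, 36, 36, 37, 37, 36, 37, 36, 37, 37, 41, 156, 175, 175, 175, 175, 175, 175, 175, 175, 174, 176, 175, 176, 176, 176, 176]
```

The column profile puts the block between the fence seam (row ~14) and the jaw (row ~118), as predicted for a clamped block. The knob stands where expected.

```bash
python3 -c "
from workcell import *
print(hand_in())"
```

```text
the job is handed in; nothing more can be done
None
```

I handed the job in at about 24.5 s with the block clamped in the bay against the fence, the jaw at about 20 mm and the pin standing in its guide on the rail. The final wrist-camera profile matched the predicted clamped position, but `hand_in()` returned no verdict.

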